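# Hang the drained skimmer over onto the storage rail

## Task

First make room on the storage rail: slide the red-handled ladle along it, without lifting it off, right up to the end stop farthest from the drip tray. Then slide the blue-handled skimmer, staying down on its rail so that it drips into the tray, up to the end stop nearest the storage stand, lift it over the end stops and hang it on the storage rail, and bring it up beside the ladle with less than 3 cm between disc and bowl. Leave both hanging still and let go, nothing dropped, and leave the bowl, mug and bottle where they stand.

Things in the scene. Friction and masses are not known exactly. Their poses are not given: they have to be found in the camera images.
- drain_stand: Drain stand, fixed: a stainless utensil rail 260 mm up over a shallow aluminium drip tray (150 x 250 x 24 mm). Holds the skimmer at first, within 45 mm of mid-rail. Stands left or right of the storage stand, rail ends about 55 to 135 mm apart across the gap. Origin on the table under mid-rail, x away from the robot, y along the rail, yaw within 0.15.
- storage_stand: Storage stand, fixed: the same rail on two dark flat feet, no tray. Holds the ladle at first, within 40 mm of mid-rail. It may be up to 90 mm nearer or farther than the drain stand. Origin on the table under mid-rail, x away from the robot, y along the rail, yaw within 0.15.
- drain_rail (a point): Middle of the drain rail, on its axis, 260 mm up. 16 mm tube along y. At y = -120 and +120 mm it turns up into 16 mm thick end stops, tops 30 mm above this point; a hook touching one has its origin at y = -100 or +100 mm. 12 mm posts at y = -70 and +70 mm run straight down 55 mm from the tube, then back to +x, so both sides of the rail are free to 55 mm below this point.
- storage_rail (a point): Middle of the storage rail, on its axis, 260 mm up. 16 mm tube along y. At y = -120 and +120 mm it turns up into 16 mm thick end stops, tops 30 mm above this point; a hook touching one has its origin at y = -100 or +100 mm. 12 mm posts at y = -70 and +70 mm run straight down 55 mm from the tube, then back to +x, so both sides of the rail are free to 55 mm below this point.
- skimmer: Skimmer, blue handle, 0.13 to 0.25 kg. Flat hook handle 24 mm wide, 3.5 mm thick, bent into an upside-down U (28 mm inside, 35 mm outside): handle leg on its -x side, short leg on +x ending 38 mm under the origin. Origin on the rail axis when hung, mid-width; U top 12 mm above. y along rail, z up. Loose, slides at about 1 N, can swing.
- skimmer_disc (a point): Middle of the skimmer's round perforated disc, 84 mm across, 4 mm thick, sloping 35 degrees; 19 mm to +x and 161 mm below the skimmer's origin. It reaches 42 mm to either side in y; its lowest edge is 187 mm below the origin.
- ladle: Ladle, red handle, 0.13 to 0.25 kg. Flat hook handle 24 mm wide, 3.5 mm thick, bent into an upside-down U (28 mm inside, 35 mm outside): handle leg on its -x side, short leg on +x ending 38 mm under the origin. Origin on the rail axis when hung, mid-width; U top 12 mm above. y along rail, z up. Loose, slides at about 1 N, can swing.
- ladle_bowl (a point): Centre of the rim of the ladle's steel bowl, 66 mm across, 34 mm deep; 19 mm to +x and 156 mm below the ladle's origin. Bowl and disc touch when the two hooks hang about 75 mm apart on one rail.
- bowl: White bowl, 110 mm across, 60 mm high, standing behind the stands. Bystander. Origin: centre of its underside.
- mug: Blue mug, 80 mm across, 90 mm high, behind the stands. Bystander. Origin: centre of its underside.
- bottle: Green cleaner bottle with a white cap, 72 mm across, 190 mm high, behind the stands. Bystander. Origin: centre of its underside.

How it is judged:
By the outcome, as a careful person would: the job done as asked, in the order asked, and still so for the second after the job is handed in, with the robot touching nothing.
It also fails if it takes over 69 s, if anything falls off the work surface, if the arm or the gripper's body presses on something with over 40 N, if the wrist force passes 120 N, or if a joint passes its speed limit or range.

## Robot

A 6-joint arm with a two-finger parallel gripper is mounted at the origin on the work surface. World frame = base frame: x ahead of the robot, y to its left, z up, the work surface at z = 0. Lengths are in m, angles in rad, forces in N, time in s.
With the tool pointing down it reaches from about 0.3 to 0.875 m from the base axis. Payload 4.2 kg.
Tool frame: the origin (TCP) lies midway between the tips of the shut fingers; the grasp point (between the pads) lies 19 mm behind it; z points along the fingers, y is the direction in which the jaws open and shut (so a half turn about z gives the same grasp; the last joint's range is limited). The gripper opens to 85 mm and grips with 20 to 120 N. Pads are 22 mm wide; open, the fingers measure 114 mm over their backs; the gripper's body (76 mm by 85 mm) begins 54 mm behind the grasp point. The pads swing forward as they close: fully open they stand 13 mm farther back than shut.
Start: joints at [-0.02, 0.32, 1.565, -0, 1.257, -0.02], TCP at [0.575, 0, 0.231] pointing down, gripper open.
Joint ranges: [-3.11, 3.11], [-0.84, 2.01], [0.21, 2.61], [-1.34, 4.49], [0.05, 2.63], [-2.56, 2.56]. Speed limits (rad/s): [2.57, 2.57, 3.14, 3.14, 3.14, 3.14].

## Interface

Orientations are given as a unit quaternion [w, x, y, z].
In Python, from plant import robot gives the robot as it stands. The module is installed in compiled form; this text tells all that it offers.
- The arm moves only by the shell command python3 -m crank 'ROWS'. ROWS is JSON, a list of rows, each a list of 7 numbers: the closure in counts, from 0 (fully open) to 255 (shut), then the shift along the world's x, y, z in mm, then the turn, a rotation vector about the world's x, y, z in rad. A call has exactly 5 rows; each row shifts and turns the pose as measured when the row begins; what a row does not reach is not made up. A row lasts 1/12 s, in which the tool goes at most 41.7 mm and 7.16 degrees, less where a joint would pass 70% of its speed; a pose out of reach is approached as far as the arm can. A call is refused whole if a number of a shift passes 41.7 or a number of a turn 0.125, either way. A call with a gripper value outside its range is refused whole. The fingers move at their own pace and stop on an object; the grip force is fixed at half the most. Time passes only in rows, so rows that do not move let the fingers close, or fill a call up. It gives the time, the measured TCP pose, the force and the opening at its end, in the units of the state.
- robot.state(): the state, without advancing time (a new reading comes with each control period).
- robot.capture(name): name is "scene" or "side" or "wrist"; returns the picture (480x640x3 uint8, blue, green, red); there is no depth.
- robot.camera_params(name): a dict with "mtx" (3x3 intrinsics, pixels), "k1" (the pictures are not rectified: a ray, as slopes to the right and down, at radius r is drawn at 1 + k1 r^2 times it, then the intrinsics apply), "eye" and "orientation" of the camera in the world; the wrist camera has in their place "tool_from_camera" (4x4, takes a point from camera to tool coordinates, whose origin is the TCP and whose axes are the flange's). Camera axes: x right, y down, z forward; pixel columns grow to the right and rows downward; lengths in m; the calibration is good to about 2 mm. A picture is of the moment at which its call begins: read the wrist's pose just before it. camera_params takes no time and is no camera call.
- robot.sign_off(): hands the job in, once; it reports no verdict.
Trained networks look in the newest picture that a camera, given by its name, has taken for a name from the list of things; names that differ only in an ending like _2 or _b are one class to them, and where a whole thing is asked for, a point or a joint stands for the part that bears it (a point fixed in the world has none). Each returns a list of dicts, best first, with "conf" (0 to 1); they miss things now and then, are a little off and sometimes report something else, mostly with a low value. They report only what shows in the picture. A call takes as long as a camera call.
- robot.trace(target, camera): "pixels" (480x640 bool, what is visible of it) and "box" ([left, top, width, height] in pixels, round what is visible of it).
The state is a dict: "time": time; "qpos": joint angles; "joint_velocities": joint speeds; "tau": joint torques, N m; "tcp_pos": TCP position; "ee_rot": TCP orientation; "contact_force": force on the tool from outside, world axes, zero at the start; "moment": the same for the moment, N m; "opening": opening from 0.0 (shut) to 1.0 (fully open).
Only numpy, scipy, OpenCV 4.12 (cv2) and the standard library are available. Lean on these libraries where they do the work, as an engineer would, in place of code of your own. Each camera call takes 0.05 s, during which the arm holds its last target. There are 200 camera calls.

## Working session

There is one attempt and no reset: what is moved stays moved. The work goes in short steps, Python scripts to look and compute and a shell command to move; the robot and the scene stay as the last step left them, time stands still between calls to the robot, and variables do not carry over. Pictures are saved under pics/ and viewed, about 8 in all and at most 12, crops included, and the job is handed in when it is done.

```bash
mkdir -p pics
cat > h.py <<'E'
import numpy as np, cv2
from plant import robot
from scipy.spatial.transform import Rotation as R
def cam(n,st=None):
    p=robot.camera_params(n); K=np.array(p["mtx"])
    if n=="wrist":
        st=st or robot.state(); T=np.array(p["tool_from_camera"]); q=st["ee_rot"]
        Rw=R.from_quat([q[1],q[2],q[3],q[0]]).as_matrix()
        return K,p["k1"],Rw@T[:3,3]+np.array(st["tcp_pos"]),Rw@T[:3,:3]
    o=np.array(p["orientation"])
    M=o if o.shape==(3,3) else R.from_quat([o[1],o[2],o[3],o[0]]).as_matrix()
    return K,p["k1"],np.array(p["eye"]),M
def ray(c,u,v):
    K,k,e,M=c; D=np.array([k,0,0,0,0.])
    x=cv2.undistortPoints(np.array([[[u,v]]],float),K,D)[0,0]
    d=M@np.array([x[0],x[1],1]); return e,d/np.linalg.norm(d)
def proj(c,P):
    K,k,e,M=c; P=np.atleast_2d(P).astype(float)
    q=(P-e)@M; rv=np.zeros(3)
    return cv2.projectPoints(q,rv,rv,K,np.array([k,0,0,0,0.]))[0][:,0]
def tri(rays):
    A=sum(np.eye(3)-np.outer(d,d) for e,d in rays); b=sum((np.eye(3)-np.outer(d,d))@e for e,d in rays)
    return np.linalg.solve(A,b)
E
python3 - <<'E'
from h import *
print(robot.state())
for n in ("scene","side","wrist"):
    im=robot.capture(n); cv2.imwrite(f"pics/{n}0.png",im); print(n,robot.camera_params(n))
    for t in ("skimmer","ladle","drain_stand","storage_stand"):
        r=robot.trace(t,n); print(t,[(round(x["conf"],2),x["box"]) for x in r[:2]])
E
```

```text
{'time': 0.0, 'qpos': array([-1.99941035e-02,  3.20284256e-01,  1.56567813e+00, -1.00695615e-05,
        1.25738914e+00, -1.99816734e-02]), 'joint_velocities': array([-2.19382250e-05,  4.90424767e-04, -2.03157608e-03, -1.42953265e-03,
        1.95040400e-03, -7.25962163e-04]), 'tau': array([ 7.05825660e-04, -4.15526962e+01, -2.34157133e+01, -1.88356019e-06,
        8.09230405e-03,  1.54784908e-05]), 'tcp_pos': array([5.74524639e-01, 1.06133300e-05, 2.30486994e-01]), 'ee_rot': array([-6.30842353e-04,  7.07109802e-01,  7.07103214e-01, -6.12754995e-04]), 'contact_force': array([-0.84093207, -0.10995066, -0.29790505]), 'moment': array([-0.00146546, -0.00329928, -0.0208831 ]), 'opening': 1.0010321660737362}
scene {'mtx': array([[570.13843266,   0.        , 318.6654124 ],
       [  0.        , 570.13843266, 254.4652068 ],
       [  0.        ,   0.        ,   1.        ]]), 'k1': 0.006612131552150211, 'eye': array([0.99288035, 0.57883623, 0.99521596]), 'orientation': array([-0.09601133,  0.26542739,  0.90297203, -0.32399328])}
skimmer [(0.44, [308.1, 174.1, 13.4, 9.6])]
ladle [(0.6, [388.1
[... 689 characters left out ...]
  , 315.38131287],
       [  0.        , 363.94514268, 238.91503982],
       [  0.        ,   0.        ,   1.        ]]), 'k1': -0.021334574919281066, 'tool_from_camera': array([[-6.62546953e-04, -9.64853614e-01, -2.62787107e-01,
         6.71094137e-02],
       [ 9.99999775e-01, -6.12639296e-04, -2.71853388e-04,
         1.75516802e-04],
       [ 1.01305015e-04, -2.62787228e-01,  9.64853804e-01,
        -1.42957842e-01],
       [ 0.00000000e+00,  0.00000000e+00,  0.00000000e+00,
         1.00000000e+00]])}
skimmer []
ladle [(0.43, [255.6, 0.0, 25.0, 2.9]), (0.41, [208.5, 396.8, 29.4, 20.6])]
drain_stand [(0.94, [63.0, 244.8, 262.7, 235.2])]
storage_stand [(0.96, [15.2, 0.0, 387.1, 263.7])]
```

Run:
```python
import cv2,numpy as np
a=[cv2.imread(f"pics/{n}0.png") for n in("scene","side","wrist")]
# crops: scene, side enlarged
s=cv2.resize(a[0][80:430,230:500],None,fx=1.48,fy=1.48)
d=cv2.resize(a[1][120:470,160:430],None,fx=1.48,fy=1.48)
cv2.imwrite("pics/c1.png",np.hstack([s,d]))
```

```text
(no output)
```

View pics/c1.png

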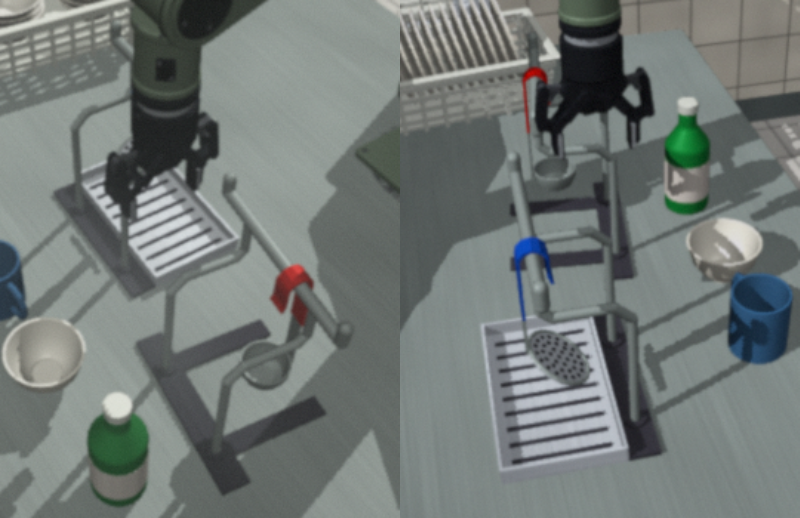

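View pics/wrist0.png

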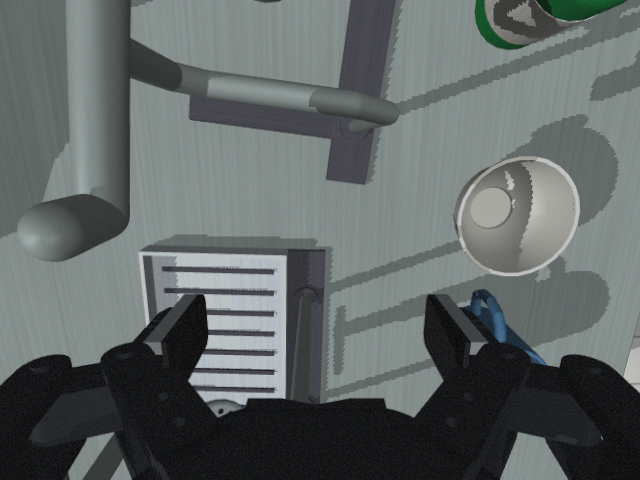

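Drain stand (tray, blue hook around side px (247,290)) is at −y. The storage stand with the red ladle (scene px ~(428,270)) is at +y, so the ladle goes to the +y stop. Wrist view: storage rail −y stop cap at about (48,228).

```bash
cat > fit.py <<'E'
from h import *
from scipy.optimize import least_squares
def fit(obs,x0,z=0.284):  # obs: (cam, sign, u, v) end cap centres
    def P(p,s): return np.array([p[0]-s*.12*np.sin(p[2]),p[1]+s*.12*np.cos(p[2]),p[3]])
    f=lambda p:np.r_[np.concatenate([proj(c,P(p,s))[0]-[u,v] for c,s,u,v in obs]),(p[3]-z)/.004]
    r=least_squares(f,list(x0)+[z]); return r.x,r.fun.round(1)
E
python3 - <<'E'
from fit import *
S,D,W=cam("scene"),cam("side"),cam("wrist")
def cs(x,y): return 230+x/1.48,80+y/1.48
def cd(x,y): return 160+(x-400)/1.48,120+y/1.48
st=fit([(S,-1,*cs(229,183)),(S,1,*cs(344,335)),(D,1,*cd(532,30)),(W,-1,48,228)],[.5,.15,0])
dr=fit([(S,-1,*cs(118,33)),(D,1,*cd(515,160)),(D,-1,*cd(541,292))],[.5,-.2,0])
print(st,dr)
# hooks: top at rail height+.012, along rail
for nm,p,c in(("ladle",st[0],D),("ladle",st[0],S),("skimmer",dr[0],D)):
    n="side" if c is D else "scene"
    im=cv2.imread(f"pics/{n}0.png").astype(int)
    m=(im[...,2]-im[...,[0,1]].max(2)>60) if nm=="ladle" else (im[...,0]-im[...,2]>70)
    y=np.arange(-100,101)/1000
    pts=np.c_[p[0]-y*np.sin(p[2]),p[1]+y*np.cos(p[2]),np.full(201,.272)]
    q=proj(c,pts).round().astype(int); ok=m[q[:,1],q[:,0]]
    print(nm,n,y[ok].min() if ok.any() else None,y[ok].max() if ok.any() else None,pts[ok].mean(0))
E
```

```text
(array([ 0.52598145,  0.16481461, -0.15231339,  0.28588671]), array([ 1.5, -4.5, -0.4, -4. ,  1.7,  2.5,  0.5, -1. ,  0.5])) (array([ 0.4643918 , -0.16340914, -0.03598024,  0.27296167]), array([-0.6, -0.9,  0.1,  0.6, -0.3, -1.1, -2.8]))
ladle side 0.006 0.038 [0.5293194  0.18655991 0.272     ]
ladle scene 0.017 0.041 [0.53038148 0.19347887 0.272     ]
skimmer side -0.057 -0.03 [ 0.462827   -0.20688099  0.272     ]
```

```bash
python3 -m crank '[[0,0,0,40,0,0,0],[0,0,0,40,0,0,0],[0,-10,20,40,0,0,0],[0,-10,25,30,0,0,0],[0,-10,25,20,0,0,0]]'; python3 -m crank '[[0,-10,25,0,0,0,-0.075],[0,0,10,0,0,0,-0.075],[0,0,0,0,0,0,0],[0,0,0,0,0,0,0],[0,0,0,0,0,0,0]]'
python3 - <<'E'
from h import *
import json
s=robot.state(); im=robot.capture("wrist"); cv2.imwrite("pics/w1.png",im)
json.dump({k:np.array(s[k]).tolist() for k in("tcp_pos","ee_rot")},open("w1.json","w")); print(s["tcp_pos"],s["ee_rot"],s["time"],robot.camera_params("wrist")["tool_from_camera"][0])
E
```

```text
time: 1.17
tcp_pos: [0.541, 0.0658, 0.3954]
ee_rot: [-0.006, 0.71, 0.704, -0.007]
contact_force: [0.4, 0.7, 0.3]
opening: 1.001
time: 1.58
tcp_pos: [0.5302, 0.106, 0.404]
ee_rot: [-0.003, 0.76, 0.65, 0.0]
contact_force: [0.8, -0.4, 0.7]
opening: 0.999
[0.53024735 0.10595836 0.40404177] [-3.03144560e-03  7.59855337e-01  6.50085123e-01  1.03509920e-04] 1.5833 [-6.62021156e-04 -9.64849602e-01 -2.62801840e-01  6.71305559e-02]
```

View pics/w1.png

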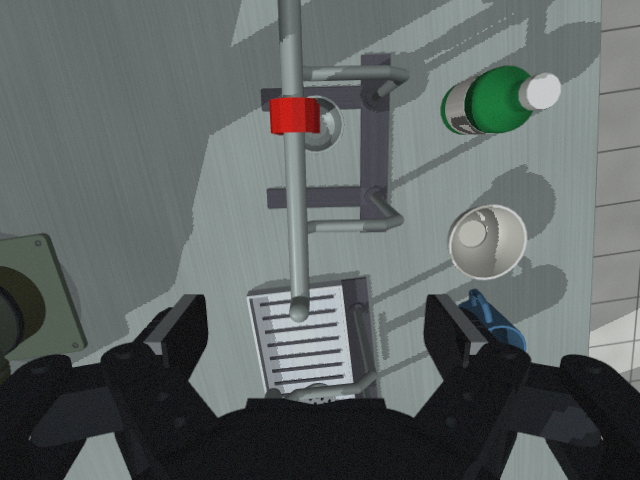

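Wrist view: storage rail from −y cap (299,308) straight up to (289,5); red hook spans about (270–319, 97–133); posts join at v≈73 and 226.

Run:
```python
from h import *
import json
W1=cam("wrist",json.load(open("w1.json")))
im=cv2.imread("pics/w1.png").astype(int)
m=(im[...,2]-im[...,[0,1]].max(2)>60).astype(np.uint8)
n,l,s,c=cv2.connectedComponentsWithStats(m); i=1+s[1:,4].argmax(); print("red",s[i],c[i])
def at(u,v,z): e,d=ray(W1,u,v); return e+d*(z-e[2])/d[2]
pts=[]
g=im.sum(2)
for v in (10,30,60,150,170,200,250,270):
    print(v,[int(x) for x in g[v,276:316:2]//3])
for u,v in ((299,308),): print("cap",at(u,v,.286))
for v,u in((5,289),(60,291),(150,295),(200,297),(270,298)): print(v,at(u,v,.26))
e0=(ray(W1,299,308))
S,D=cam("scene"),cam("side")
t=tri([e0,ray(S,384.7,203.6)]); print("tri cap-",t)
# reproject model hook for post crossing check
x,y,w,h=s[i][:4]
print("hook",at(x+w/2,y+h/2,.268),at(x,y,.272),at(x+w,y,.272),at(x,y+h,.272),at(x+w,y+h,.272))
```

```text
red [ 269   97   51   37 1687] [293.70480142 114.861885  ]
10 [143, 86, 78, 88, 98, 109, 116, 115, 110, 102, 98, 90, 73, 105, 110, 108, 109, 109, 107, 111]
30 [108, 99, 71, 83, 95, 101, 113, 115, 112, 107, 102, 94, 79, 108, 105, 109, 108, 107, 111, 107]
60 [104, 107, 107, 131, 144, 152, 154, 156, 147, 127, 112, 99, 87, 83, 105, 108, 111, 108, 109, 106]
150 [141, 143, 144, 145, 128, 135, 146, 156, 155, 152, 146, 124, 104, 92, 82, 148, 125, 101, 77, 81]
170 [144, 145, 137, 143, 142, 125, 142, 157, 156, 156, 150, 132, 111, 97, 84, 140, 142, 141, 145, 139]
200 [74, 74, 74, 74, 77, 86, 132, 151, 169, 156, 149, 144, 120, 103, 91, 71, 77, 72, 73, 76]
250 [147, 145, 148, 149, 143, 150, 139, 133, 152, 184, 157, 149, 145, 119, 101, 89, 123, 147, 147, 148]
270 [150, 146, 147, 141, 145, 148, 144, 122, 143, 178, 163, 152, 152, 128, 103, 95, 90, 142, 144, 145]
cap [0.50778046 0.04920631 0.286     ]
5 [0.53611222 0.26672681 0.26      ]
60 [0.5313894  0.23125588 0.26      ]
150 [0.52350146 0.16801029 0.26      ]
200 [0.518522   0.12963349 0.26      ]
270 [0.50942694 0.07139072 0.26      ]
tri cap- [0.50570814 0.04156617 0.26974621]
hook [0.52778492 0.19236482 0.268     ] [0.51217133 0.20729718 0.272     ] [0.54801554 0.2016056  0.272     ] [0.50744069 0.18231938 0.272     ] [0.54414777 0.17651526 0.272     ]
```

```bash
python3 -m crank '[[0,0,30,0,0,0,0.025],[0,0,30,0,0,0,0],[0,-2,26,-20,0,0,0],[0,0,0,-30,0,0,0],[0,0,0,-30,0,0,0]]'; python3 -m crank '[[0,0,0,-30,0,0,0],[0,0,0,-30,0,0,0],[0,0,0,-15,0,0,0],[0,0,0,0,0,0,0],[0,0,0,0,0,0,0]]'
```

```text
time: 2.05
tcp_pos: [0.5328, 0.1901, 0.3255]
ee_rot: [0.0, 0.753, 0.658, 0.005]
contact_force: [0.3, -0.5, 0.2]
opening: 1.001
time: 2.47
tcp_pos: [0.5298, 0.1849, 0.2372]
ee_rot: [-0.003, 0.753, 0.658, -0.004]
contact_force: [-0.0, -0.2, 0.2]
opening: 0.996
```

```bash
python3 -m crank '[[0,-1,7,-4,0,0,0],[0,0,0,0,0,0,0],[0,0,0,0,0,0,0],[0,0,0,0,0,0,0],[0,0,0,0,0,0,0]]'
python3 - <<'E'
from h import *
im=robot.capture("wrist"); cv2.imwrite("pics/w2.png",im); im=im.astype(int)
c=cam("wrist"); s=robot.state(); print(s["tcp_pos"])
m=(im[...,2]-im[...,[0,1]].max(2)>60).astype(np.uint8)
n,l,st,ce=cv2.connectedComponentsWithStats(m); x,y,w,h=st[1+st[1:,4].argmax()][:4]; print(x,y,w,h)
for u,v in((x,y),(x+w,y),(x,y+h),(x+w,y+h),(x+w/2,y+h/2)):
    e,d=ray(c,u,v); print((e+d*(.272-e[2])/d[2]).round(4))
E
```

```text
time: 2.88
tcp_pos: [0.5318, 0.1921, 0.2372]
ee_rot: [-0.001, 0.753, 0.658, -0.001]
contact_force: [-0.5, -0.4, -0.8]
opening: 1.0
[0.53182965 0.19211971 0.23728837]
252 241 96 137
[0.5176 0.2313 0.272 ]
[0.547  0.2273 0.272 ]
[0.5086 0.183  0.272 ]
[0.5415 0.1786 0.272 ]
[0.5289 0.2064 0.272 ]
```

View pics/w2.png

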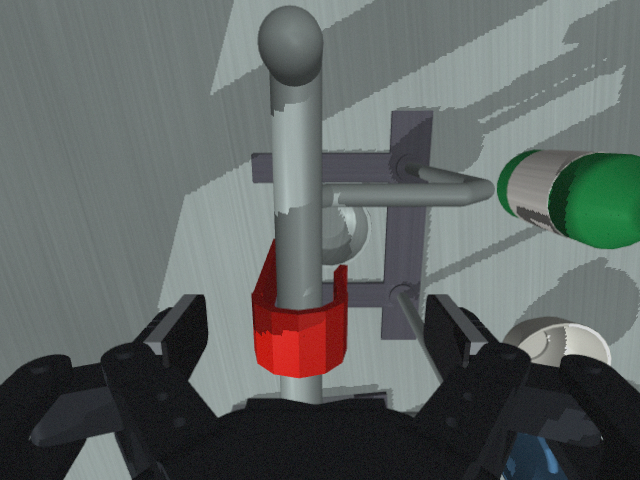

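Wrist view: red hook at (253–347, 310–378) between the open jaws, about 4 mm left of centre; +y stop cap at (290,45). Nudge and close.

```bash
python3 -m crank '[[0,-4,0,-4,0,0,0],[0,0,0,0,0,0,0],[120,0,0,0,0,0,0],[160,0,0,0,0,0,0],[255,0,0,0,0,0,0]]';python3 -m crank '[[255,0,0,0,0,0,0],[255,0,0,0,0,0,0],[255,0,0,0,0,0,0],[255,0,0,0,0,0,0],[255,0,0,0,0,0,0]]'
python3 - <<'E'
from h import *
c=cam("wrist",None)
E
```

```text
time: 3.35
tcp_pos: [0.5275, 0.1922, 0.2342]
ee_rot: [-0.001, 0.753, 0.658, 0.0]
contact_force: [-0.0, -0.2, 0.1]
opening: 0.607
time: 3.77
tcp_pos: [0.5271, 0.1924, 0.2347]
ee_rot: [-0.001, 0.753, 0.658, 0.0]
contact_force: [-0.8, -0.1, 1.9]
opening: 0.4
```

```bash
python3 -m crank '[[255,1,8,0,0,0,0],[255,1.3,10,0,0,0,0],[255,1.3,10,0,0,0,0],[255,1.3,10,0,0,0,0],[255,1.3,10,0,0,0,0]]';python3 -m crank '[[255,1.3,10,0,0,0,0],[255,0.7,5,0,0,0,0],[255,0.5,4,0,0,0,0],[255,0,0,0,0,0,0],[255,0,0,0,0,0,0]]'
```

```text
time: 4.18
tcp_pos: [0.5331, 0.2417, 0.2346]
ee_rot: [-0.0, 0.754, 0.657, -0.002]
contact_force: [-1.1, -1.9, 1.8]
opening: 0.395
time: 4.6
tcp_pos: [0.5355, 0.2617, 0.2346]
ee_rot: [0.004, 0.752, 0.659, -0.006]
contact_force: [-0.8, -2.8, 1.1]
opening: 0.397
```

```bash
python3 -m crank '[[255,0.4,3,0,0,0,0],[255,0.4,3,0,0,0,0],[255,0,1,0,0,0,0],[255,0,0,0,0,0,0],[255,0,0,0,0,0,0]]';python3 -m crank '[[255,0.3,2,0,0,0,0],[255,0.3,2,0,0,0,0],[255,0.3,2,0,0,0,0],[255,0.3,2,0,0,0,0],[255,0.3,2,0,0,0,0]]'
```

```text
time: 5.02
tcp_pos: [0.5353, 0.2609, 0.2348]
ee_rot: [0.01, 0.752, 0.658, -0.014]
contact_force: [-1.4, -3.4, 1.3]
opening: 0.4
time: 5.43
tcp_pos: [0.5352, 0.2604, 0.235]
ee_rot: [0.017, 0.752, 0.658, -0.024]
contact_force: [-1.7, -8.8, 3.6]
opening: 0.398
```

Run:
```python
from h import *
im=robot.capture("wrist"); sc=robot.capture("scene")
s=robot.state(); q=s["ee_rot"]; r=R.from_quat([q[1],q[2],q[3],q[0]]); t=R.from_quat([.753,.658,0,0])
print("fix",(t*r.inv()).as_rotvec(),s["tcp_pos"],s["contact_force"])
a=im[40:480,120:520]; b=cv2.resize(sc[220:380,360:505],None,fx=2.75,fy=2.75,interpolation=cv2.INTER_CUBIC)
cv2.imwrite("pics/c3.png",np.hstack([a,b]))
```

```text
fix [ 0.05691448 -0.01406931 -0.00105356] [0.53515939 0.26044011 0.23498786] [-2.15140685 -9.31062412  5.05075776]
```

View pics/c3.png

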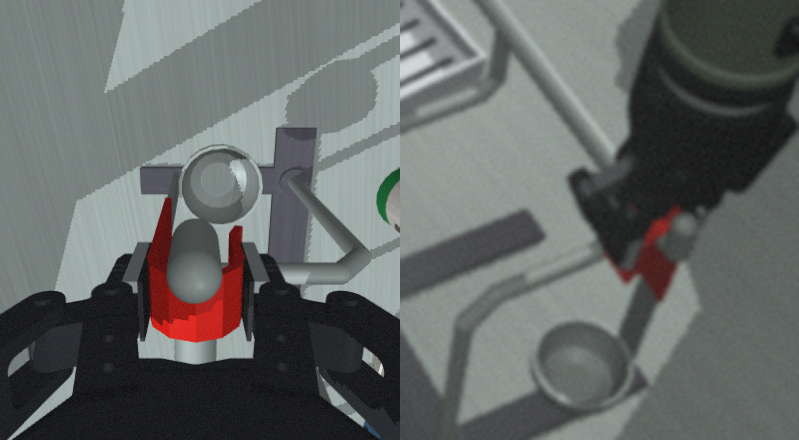

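Hook is against the +y stop cap in both views, gripper tilted ~0.057 rad. Straighten, push lightly again, release.

```bash
python3 -m crank '[[255,0,0,0,0.057,-0.014,0],[255,0,1,0,0,0,0],[255,0.2,2,0,0,0,0],[255,0.2,2,0,0,0,0],[255,0,0,0,0,0,0]]'; python3 -m crank '[[255,0,0,0,0.01,0,0],[255,0.2,1,0,0.01,0,0],[255,0,1,0,0,0,0],[180,0,0,0,0,0,0],[130,0,0,0,0,0,0]]'
```

```text
time: 5.95
tcp_pos: [0.5353, 0.2617, 0.2346]
ee_rot: [0.003, 0.753, 0.658, -0.004]
contact_force: [-1.4, -1.7, 0.1]
opening: 0.399
time: 6.37
tcp_pos: [0.5356, 0.2631, 0.2345]
ee_rot: [-0.003, 0.753, 0.658, 0.0]
contact_force: [0.1, 0.6, -0.0]
opening: 0.486
```

```bash
python3 -m crank '[[60,0,0,0,0,0,0],[0,0,0,0,0,0,0],[0,0,0,5,0,0,0],[0,0,0,30,0,0,0],[0,0,0,40,0,0,0]]'; python3 -m crank '[[0,0,0,40,0,0,0],[0,0,0,40,0,0,0],[0,0,-30,20,0,0,0],[0,-5,-40,0,0,0,0.04],[0,-5,-40,0,0,0,0.03]]';python3 -m crank '[[0,-10,-38,0,0,0,0.03],[0,-10,-38,0,0,0,0],[0,-10,-38,0,0,0,0],[0,-10,-38,0,0,0,0],[0,-10,-38,0,0,0,0]]'; python3 -m crank '[[0,-8,-38,0,0,0,0],[0,-7,-38,0,0,0,0],[0,-7,-38,0,0,0,0],[0,0,-38,0,0,0,0],[0,0,-30,0,0,0,0]]'; python3 -m crank '[[0,0,-10,0,0,0,0],[0,0,0,0,0,0,0],[0,0,0,0,0,0,0],[0,0,0,0,0,0,0],[0,0,0,0,0,0,0]]'
python3 - <<'E'
from h import *
import json
s=robot.state(); im=robot.capture("wrist"); cv2.imwrite("pics/w4.png",im)
json.dump({k:np.array(s[k]).tolist() for k in("tcp_pos","ee_rot")},open("w4.json","w")); print(s["tcp_pos"],s["ee_rot"],s["time"])
E
```

```text
time: 6.78
tcp_pos: [0.5325, 0.2654, 0.3023]
ee_rot: [-0.007, 0.752, 0.659, -0.006]
contact_force: [0.8, -0.4, 0.4]
opening: 1.002
time: 7.2
tcp_pos: [0.5245, 0.1624, 0.4154]
ee_rot: [-0.006, 0.723, 0.691, 0.003]
contact_force: [-0.1, -0.0, -0.1]
opening: 1.002
time: 7.62
tcp_pos: [0.4734, -0.0328, 0.4194]
ee_rot: [-0.004, 0.71, 0.704, 0.008]
contact_force: [0.3, -0.0, -0.2]
opening: 1.005
time: 8.03
tcp_pos: [0.4476, -0.2225, 0.4238]
ee_rot: [0.0, 0.709, 0.705, 0.012]
contact_force: [0.6, 0.5, 0.6]
opening: 1.001
time: 8.45
tcp_pos: [0.4483, -0.2352, 0.4243]
ee_rot: [0.001, 0.711, 0.703, 0.013]
contact_force: [-0.6, 0.2, -0.2]
opening: 0.996
[ 0.44831874 -0.23522109  0.42431188] [0.00088567 0.71112759 0.70294116 0.01305759] 8.45
```

View pics/w4.png

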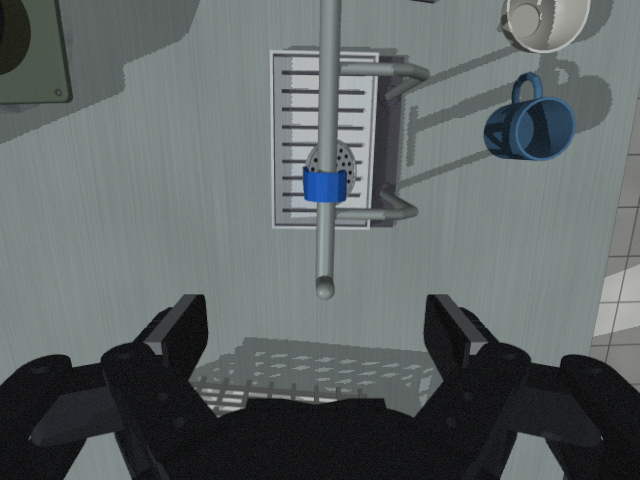

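Wrist view: drain −y cap (325,288), rail up to (330,10), blue hook (303–347, 167–201).

Run:
```python
from h import *
import json
st=json.load(open("w4.json")); W=cam("wrist",st)
def at(u,v,z): e,d=ray(W,u,v); return (e+d*(z-e[2])/d[2]).round(4)
im=cv2.imread("pics/w4.png").astype(int)
m=(im[...,0]-im[...,2]>70).astype(np.uint8); m[:,400:]=0
n,l,s,c=cv2.connectedComponentsWithStats(m); x,y,w,h=s[1+s[1:,4].argmax()][:4]; print(x,y,w,h)
print("cap-",at(325,288,.286),"rail",[at(u,v,.26) for u,v in((330,10),(328,120),(326,230))])
print("hook",at(x+w/2,y+h/2,.268),"low edge",at(x+w/2,y+h,.272))
cap=tri([ray(W,325,288),ray(cam("side"),255,316),ray(cam("scene"),309.7,102)]);print("tri",cap)
q=st["ee_rot"]; r=R.from_quat([q[1],q[2],q[3],q[0]])
for yaw in(-.02,-.035): 
    t=R.from_euler("z",yaw)*R.from_quat([.7071068,.7071068,0,0]); print("fix",(t*r.inv()).as_rotvec().round(4))
```

```text
304 169 42 34
cap- [ 0.4585 -0.2845  0.286 ] rail [array([ 0.4648, -0.0696,  0.26  ]), array([ 0.4629, -0.1498,  0.26  ]), array([ 0.4608, -0.2411,  0.26  ])]
hook [ 0.4598 -0.2021  0.268 ] low edge [ 0.4595 -0.2156  0.272 ]
tri [ 0.4592586  -0.28573913  0.27337862]
fix [-0.017   0.0199 -0.0084]
fix [-0.0169  0.02   -0.0234]
```

```bash
python3 -m crank '[[0,6,16,-10,-0.017,0.02,-0.015],[0,6,16,-20,0,0,0],[0,0,0,-35,0,0,0],[0,0,0,-35,0,0,0],[0,0,0,-35,0,0,0]]'; python3 -m crank '[[0,0,0,-20,0,0,0],[0,0,0,-10,0,0,0],[0,0,0,0,0,0,0],[0,0,0,0,0,0,0],[0,0,0,0,0,0,0]]'
python3 - <<'E'
from h import *
s=robot.state();q=s["ee_rot"]; r=R.from_quat([q[1],q[2],q[3],q[0]])
t=R.from_euler("z",-.027)*R.from_quat([.7071068,.7071068,0,0]); print("fix",(t*r.inv()).as_rotvec().round(4),s["tcp_pos"])
E
```

```text
time: 8.92
tcp_pos: [0.4654, -0.1966, 0.2953]
ee_rot: [0.011, 0.713, 0.701, 0.005]
contact_force: [-0.4, -0.3, 0.5]
opening: 0.997
time: 9.33
tcp_pos: [0.462, -0.1883, 0.2575]
ee_rot: [0.004, 0.71, 0.704, 0.003]
contact_force: [0.1, 0.5, -0.1]
opening: 0.996
fix [ 0.002   0.01   -0.0188] [ 0.46197135 -0.18825593  0.25750848]
```

```bash
python3 -m crank '[[0,-1,-14,0,0,0.01,-0.018],[0,0,0,-12,0,0,0],[0,0,0,-11,0,0,0],[0,0,0,0,0,0,0],[0,0,0,0,0,0,0]]'
python3 - <<'E'
from h import *
im=robot.capture("wrist"); cv2.imwrite("pics/w5.png",im); im=im.astype(int)
c=cam("wrist"); s=robot.state(); print(s["tcp_pos"])
m=(im[...,0]-im[...,2]>70).astype(np.uint8); m[:,400:]=0
n,l,st,ce=cv2.connectedComponentsWithStats(m); x,y,w,h=st[1+st[1:,4].argmax()][:4]; print(x,y,w,h)
for u,v in((x,y+h),(x+w/2,y+h),(x+w,y+h)):
    e,d=ray(c,u,v); print((e+d*(.272-e[2])/d[2]).round(4))
q=s["ee_rot"]; r=R.from_quat([q[1],q[2],q[3],q[0]])
t=R.from_euler("z",-.027)*R.from_quat([.7071068,.7071068,0,0]); print("fix",(t*r.inv()).as_rotvec().round(4))
E
```

```text
time: 9.75
tcp_pos: [0.465, -0.2065, 0.241]
ee_rot: [0.008, 0.717, 0.697, 0.001]
contact_force: [-0.1, -1.0, 0.3]
opening: 0.999
[ 0.46507545 -0.20648771  0.24106696]
259 290 90 75
[ 0.4447 -0.2151  0.272 ]
[ 0.4605 -0.2157  0.272 ]
[ 0.4764 -0.2163  0.272 ]
fix [0.0099 0.0118 0.0008]
```

View pics/w5.png

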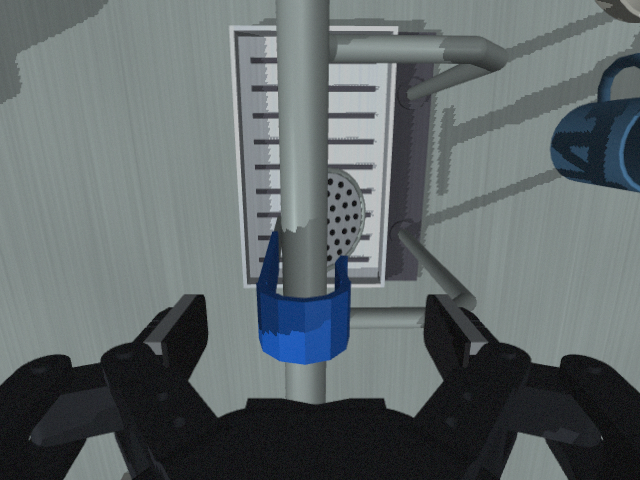

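Blue hook at (259–349, 290–365) between the jaws, centre ≈ (0.4605, −0.204). Nudge, straighten and close.

```bash
python3 -m crank '[[0,-4,3,-7,0.01,0.012,0],[0,0,0,0,0,0,0],[120,0,0,0,0,0,0],[160,0,0,0,0,0,0],[255,0,0,0,0,0,0]]';python3 -m crank '[[255,0,0,0,0,0,0],[255,0,0,0,0,0,0],[255,0,0,0,0,0,0],[255,0,0,0,0,0,0],[255,0,0,0,0,0,0]]'
python3 - <<'E'
from h import *
s=robot.state();q=s["ee_rot"]; r=R.from_quat([q[1],q[2],q[3],q[0]])
t=R.from_euler("z",-.027)*R.from_quat([.7071068,.7071068,0,0]); print("fix",(t*r.inv()).as_rotvec().round(4),s["tcp_pos"])
E
```

```text
time: 10.22
tcp_pos: [0.4618, -0.2044, 0.2361]
ee_rot: [0.001, 0.717, 0.697, 0.001]
contact_force: [-0.4, -0.4, 0.1]
opening: 0.604
time: 10.63
tcp_pos: [0.4618, -0.2044, 0.2368]
ee_rot: [0.002, 0.717, 0.697, 0.0]
contact_force: [0.6, -0.6, -0.3]
opening: 0.392
fix [0.0018 0.0032 0.0012] [ 0.46178754 -0.20443048  0.23680278]
```

```bash
python3 -m crank '[[255,0.2,6,0,0,0,0],[255,0.3,10,0,0,0,0],[255,0.3,10,0,0,0,0],[255,0.3,10,0,0,0,0],[255,0.3,10,0,0,0,0]]';python3 -m crank '[[255,0.3,10,0,0,0,0],[255,0.3,10,0,0,0,0],[255,0.3,10,0,0,0,0],[255,0.3,10,0,0,0,0],[255,0.3,8,0,0,0,0]]'; python3 -m crank '[[255,0.2,7,0,0,0,0],[255,0.2,6,0,0,0,0],[255,0.1,4,0,0,0,0],[255,0,0,0,0,0,0],[255,0,0,0,0,0,0]]'
python3 - <<'E'
from h import *
s=robot.state();q=s["ee_rot"]; r=R.from_quat([q[1],q[2],q[3],q[0]])
t=R.from_euler("z",-.027)*R.from_quat([.7071068,.7071068,0,0]); print("fix",(t*r.inv()).as_rotvec().round(4),s["tcp_pos"])
E
```

```text
time: 11.05
tcp_pos: [0.4628, -0.1568, 0.2368]
ee_rot: [0.002, 0.718, 0.696, -0.001]
contact_force: [0.1, -1.5, -0.3]
opening: 0.399
time: 11.47
tcp_pos: [0.4637, -0.1014, 0.2366]
ee_rot: [0.002, 0.717, 0.697, -0.0]
contact_force: [-0.8, -1.0, -0.0]
opening: 0.395
time: 11.88
tcp_pos: [0.4643, -0.0802, 0.2366]
ee_rot: [0.002, 0.716, 0.698, -0.0]
contact_force: [0.0, -1.4, -0.3]
opening: 0.4
fix [ 0.0028  0.0016 -0.0019] [ 0.46433399 -0.08022724  0.23658481]
```

```bash
python3 -m crank '[[255,0.2,5,0,0,0,0],[255,0.2,5,0,0,0,0],[255,0.2,4,0,0,0,0],[255,0.1,3,0,0,0,0],[255,0,3,0,0,0,0]]'; python3 -m crank '[[255,0,2,0,0,0,0],[255,0,2,0,0,0,0],[255,0,2,0,0,0,0],[255,0,0,0,0,0,0],[255,0,0,0,0,0,0]]'
python3 - <<'E'
from h import *
s=robot.state();q=s["ee_rot"]; r=R.from_quat([q[1],q[2],q[3],q[0]])
t=R.from_euler("z",-.027)*R.from_quat([.7071068,.7071068,0,0]); print("fix",(t*r.inv()).as_rotvec().round(4),s["tcp_pos"],s["contact_force"])
E
```

```text
time: 12.3
tcp_pos: [0.4649, -0.0691, 0.2368]
ee_rot: [0.009, 0.716, 0.698, -0.009]
contact_force: [-1.0, -13.3, -1.3]
opening: 0.397
time: 12.72
tcp_pos: [0.4649, -0.0704, 0.237]
ee_rot: [0.016, 0.715, 0.698, -0.015]
contact_force: [-1.0, -0.6, 0.1]
opening: 0.399
fix [ 0.0433  0.0002 -0.0027] [ 0.46486085 -0.07035144  0.23699338] [-1.03266719 -0.58965254  0.10112827]
```

```bash
python3 -m crank '[[255,0,0,0,0.043,0,0],[255,0,2,0,0,0,0],[255,0,2,0,0.005,0,0],[255,0,2,0,0.005,0,0],[255,0,0,0,0,0,0]]'
python3 - <<'E'
from h import *
s=robot.state();q=s["ee_rot"]; r=R.from_quat([q[1],q[2],q[3],q[0]])
t=R.from_euler("z",-.027)*R.from_quat([.7071068,.7071068,0,0]); print("fix",(t*r.inv()).as_rotvec().round(4),s["tcp_pos"],s["contact_force"])
im=robot.capture("wrist"); sc=robot.capture("side")
cv2.imwrite("pics/c6.png",np.hstack([im[40:480,120:520],cv2.resize(sc[180:400,180:380],None,fx=2,fy=2,interpolation=cv2.INTER_CUBIC)]))
E
```

```text
time: 13.13
tcp_pos: [0.4649, -0.069, 0.2367]
ee_rot: [0.001, 0.716, 0.698, -0.001]
contact_force: [-0.6, -0.0, 0.2]
opening: 0.395
fix [ 0.0026 -0.0001 -0.0026] [ 0.46492768 -0.06902952  0.23667079] [-0.5864806  -0.02623903  0.22221291]
```

View pics/c6.png

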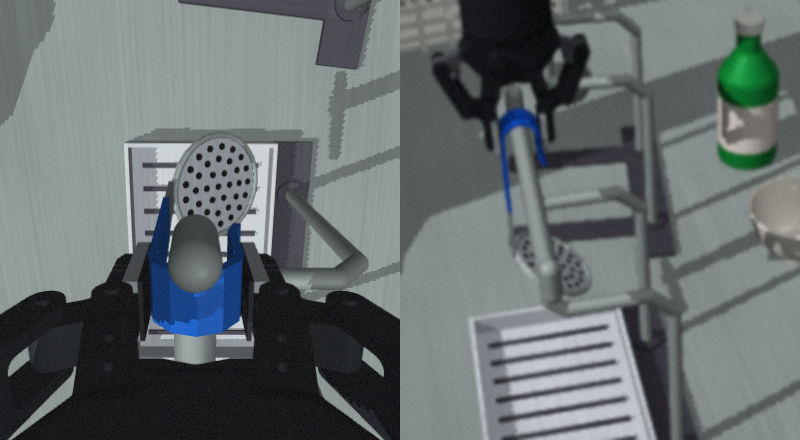

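Skimmer hook is at the +y drain stop (cap at crop (195,265)), disc over the tray. Lift ~58 mm, straddling the stop, then move to the gap.

```bash
python3 -m crank '[[255,0,-1,8,0,0,0],[255,0,0,14,0,0,0],[255,0,0,14,0,0,0],[255,0,0,14,0,0,0],[255,0,0,8,0,0,0]]'; python3 -m crank '[[255,0,0,2,0,0,0],[255,0,0,0,0,0,0],[255,0,0,0,0,0,0],[255,0,0,0,0,0,0],[255,0,0,0,0,0,0]]'
python3 - <<'E'
from h import *
s=robot.state();q=s["ee_rot"]; r=R.from_quat([q[1],q[2],q[3],q[0]])
t=R.from_euler("z",-.027)*R.from_quat([.7071068,.7071068,0,0]); print("fix",(t*r.inv()).as_rotvec().round(4),s["tcp_pos"],s["contact_force"])
E
```

```text
time: 13.65
tcp_pos: [0.4628, -0.0656, 0.2947]
ee_rot: [-0.005, 0.716, 0.699, -0.001]
contact_force: [0.4, 0.1, -1.9]
opening: 0.397
time: 14.07
tcp_pos: [0.463, -0.0637, 0.2974]
ee_rot: [-0.005, 0.715, 0.699, 0.0]
contact_force: [0.3, -0.3, -0.8]
opening: 0.397
fix [-0.0085 -0.0069 -0.0038] [ 0.46296437 -0.06372466  0.29735201] [ 0.34824452 -0.25425294 -0.79823419]
```

```bash
python3 -m crank '[[255,1.5,8,0,-0.008,-0.007,-0.004],[255,1,14,0,0,0,0],[255,0.5,14,0,0,0,0],[255,0.5,14,0,0,0,0],[255,0,8,0,0,0,0]]'; python3 -m crank '[[255,0,0,0,0,0,0],[255,0,0,0,0,0,0],[255,0,0,0,0,0,0],[255,0,0,0,0,0,0],[255,0,0,0,0,0,0]]'
python3 - <<'E'
from h import *
s=robot.state();q=s["ee_rot"]; r=R.from_quat([q[1],q[2],q[3],q[0]])
t=R.from_euler("z",-.13)*R.from_quat([.7071068,.7071068,0,0]); print("fix",(t*r.inv()).as_rotvec().round(4),s["tcp_pos"],s["contact_force"])
E
```

```text
time: 14.48
tcp_pos: [0.465, -0.0052, 0.2938]
ee_rot: [-0.002, 0.718, 0.696, -0.002]
contact_force: [-0.7, 1.1, -2.4]
opening: 0.401
time: 14.9
tcp_pos: [0.4643, -0.0054, 0.2924]
ee_rot: [-0.003, 0.718, 0.696, -0.004]
contact_force: [0.0, 1.3, -2.7]
opening: 0.4
fix [ 0.0001 -0.0099 -0.0997] [ 0.46430225 -0.0053574   0.29240898] [ 0.0415794   1.27523536 -2.66016219]
```

```bash
python3 -m crank '[[255,8,1,1,0,-0.01,-0.03],[255,10,1,1,0,0,-0.035],[255,10,1,1,0,0,-0.035],[255,8,1,0,0,0,0],[255,0,0,0,0,0,0]]'; python3 -m crank '[[255,0,0,0,0,0,0],[255,0,0,0,0,0,0],[255,0,0,0,0,0,0],[255,0,0,0,0,0,0],[255,0,0,0,0,0,0]]'
python3 - <<'E'
from h import *
s=robot.state();q=s["ee_rot"]; r=R.from_quat([q[1],q[2],q[3],q[0]])
t=R.from_euler("z",-.13)*R.from_quat([.7071068,.7071068,0,0]); print("fix",(t*r.inv()).as_rotvec().round(4),s["tcp_pos"],s["contact_force"])
im=robot.capture("wrist"); cv2.imwrite("pics/w7.png",im)
E
```

```text
time: 15.32
tcp_pos: [0.5013, -0.0039, 0.2957]
ee_rot: [0.001, 0.754, 0.657, -0.0]
contact_force: [0.1, 0.2, -2.5]
opening: 0.392
time: 15.73
tcp_pos: [0.4997, -0.0046, 0.2952]
ee_rot: [-0.0, 0.754, 0.657, -0.001]
contact_force: [-0.1, -0.3, -2.1]
opening: 0.399
fix [ 0.0018 -0.0022  0.0065] [ 0.4997428  -0.00461379  0.29519714] [-0.07589671 -0.33077369 -2.10234696]
```

View pics/w7.png

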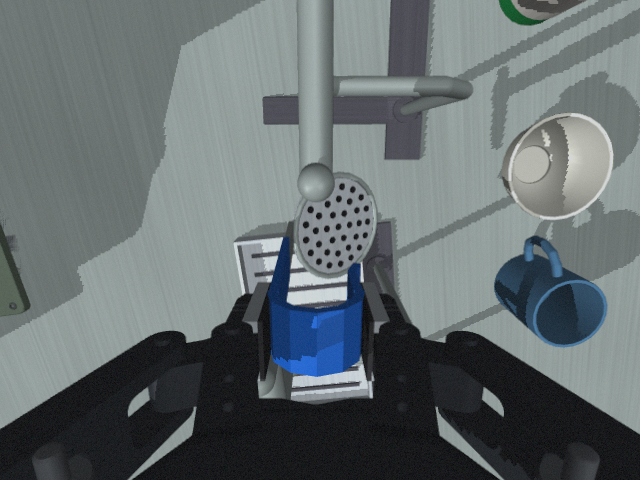

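Wrist view: storage rail lies vertical at u=316 with −y cap at (316,182); hook centred at u≈316.5, so tool is aligned with rail (yaw ≈ −0.137). Advance along the rail.

```bash
python3 -m crank '[[255,1,7,0,0,0,0],[255,1.6,12,0,0,0,0],[255,1.6,12,0,0,0,0],[255,1.6,12,0,0,0,0],[255,0.8,6,0,0,0,0]]'
python3 - <<'E'
from h import *
s=robot.state();q=s["ee_rot"]; r=R.from_quat([q[1],q[2],q[3],q[0]])
t=R.from_euler("z",-.137)*R.from_quat([.7071068,.7071068,0,0]); p=s["tcp_pos"];print("fix",(t*r.inv()).as_rotvec().round(4),p,s["contact_force"],"x want",.4997+.138*(p[1]+.0046))
E
```

```text
time: 16.2
tcp_pos: [0.5061, 0.0482, 0.2957]
ee_rot: [-0.0, 0.755, 0.656, -0.001]
contact_force: [0.5, 1.0, -1.8]
opening: 0.397
fix [ 0.0005 -0.0014  0.0021] [0.50614557 0.04822622 0.29570091] [ 0.50364367  1.02835737 -1.80337143] x want 0.506990018561034
```

```bash
python3 -m crank '[[255,2,10,0,0,0,0],[255,1.7,12,0,0,0,0],[255,1.7,12,0,0,0,0],[255,1.7,12,0,0,0,0],[255,1.7,12,0,0,0,0]]'; python3 -m crank '[[255,1.7,12,0,0,0,0],[255,1.7,12,0,0,0,0],[255,1,8,0,0,0,0],[255,1,6,0,0,0,0],[255,0,0,0,0,0,0]]'
python3 - <<'E'
from h import *
s=robot.state();q=s["ee_rot"]; r=R.from_quat([q[1],q[2],q[3],q[0]])
t=R.from_euler("z",-.137)*R.from_quat([.7071068,.7071068,0,0]); p=s["tcp_pos"];print("fix",(t*r.inv()).as_rotvec().round(4),p,s["contact_force"],"x want",.4997+.138*(p[1]+.0046))
E
```

```text
time: 16.62
tcp_pos: [0.5154, 0.1126, 0.2957]
ee_rot: [-0.0, 0.754, 0.656, -0.001]
contact_force: [0.5, 0.7, -2.4]
opening: 0.399
time: 17.03
tcp_pos: [0.5217, 0.1582, 0.2953]
ee_rot: [-0.001, 0.753, 0.658, -0.0]
contact_force: [-0.6, -0.1, -2.4]
opening: 0.395
fix [-0.0006 -0.0016 -0.002 ] [0.52165517 0.15819544 0.29527483] [-0.60866823 -0.08300072 -2.41118908] x want 0.5221657704999921
```

```bash
python3 -m crank '[[255,0.5,0,-8,0,0,0],[255,0,0,-12,0,0,0],[255,0,0,-12,0,0,0],[255,0,0,-10,0,0,0],[255,0,0,-5,0,0,0]]'; python3 -m crank '[[255,0,0,-3,0,0,0],[255,0,0,-1,0,0,0],[255,0,0,0,0,0,0],[255,0,0,0,0,0,0],[255,0,0,0,0,0,0]]'
```

```text
time: 17.45
tcp_pos: [0.5227, 0.1567, 0.2461]
ee_rot: [0.001, 0.754, 0.657, 0.0]
contact_force: [-0.5, 0.1, -2.5]
opening: 0.395
time: 17.87
tcp_pos: [0.5223, 0.155, 0.2406]
ee_rot: [0.0, 0.754, 0.657, -0.001]
contact_force: [0.7, 0.4, -2.8]
opening: 0.396
```

Still carrying its weight (−2.8 N); a few mm more.

```bash
python3 -m crank '[[255,0,0,-2,0,0,0],[255,0,0,-1.5,0,0,0],[255,0,0,-1,0,0,0],[255,0,0,0,0,0,0],[255,0,0,0,0,0,0]]'; python3 -m crank '[[255,0,0,-1,0,0,0],[255,0,0,-1,0,0,0],[255,0,0,0,0,0,0],[255,0,0,0,0,0,0],[255,0,0,0,0,0,0]]'
```

```text
time: 18.28
tcp_pos: [0.523, 0.1552, 0.2373]
ee_rot: [0.001, 0.754, 0.657, 0.0]
contact_force: [-0.3, -0.1, -2.6]
opening: 0.4
time: 18.7
tcp_pos: [0.5233, 0.1553, 0.2371]
ee_rot: [0.002, 0.754, 0.657, 0.002]
contact_force: [-0.8, -0.8, 1.0]
opening: 0.401
```

```bash
python3 -m crank '[[255,0.6,4,0,0,0,0],[255,0.7,5,0,0,0,0],[255,0.7,5,0,0,0,0],[255,0.6,4,0,0,0,0],[255,0.3,2,0,0,0,0]]'; python3 -m crank '[[255,0,0,0,0,0,0],[255,0,0,0,0,0,0],[255,0,0,0,0,0,0],[255,0,0,0,0,0,0],[255,0,0,0,0,0,0]]'
python3 - <<'E'
from h import *
s=robot.state();q=s["ee_rot"]; r=R.from_quat([q[1],q[2],q[3],q[0]])
t=R.from_euler("z",-.137)*R.from_quat([.7071068,.7071068,0,0]); p=s["tcp_pos"];print("fix",(t*r.inv()).as_rotvec().round(4),p,s["contact_force"],"x want",.4997+.138*(p[1]+.0046))
im=robot.capture("wrist"); cv2.imwrite("pics/w8.png",im)
E
```

```text
time: 19.12
tcp_pos: [0.5262, 0.1759, 0.2371]
ee_rot: [0.002, 0.754, 0.656, 0.0]
contact_force: [-0.2, -1.2, 1.1]
opening: 0.397
time: 19.53
tcp_pos: [0.5263, 0.1767, 0.2372]
ee_rot: [0.003, 0.754, 0.657, 0.0]
contact_force: [-1.1, -2.2, -0.8]
opening: 0.401
fix [0.0034 0.0041 0.0003] [0.5263177  0.17670336 0.23716234] [-1.09724871 -2.17493867 -0.80925274] x want 0.5247198632733071
```

View pics/w8.png

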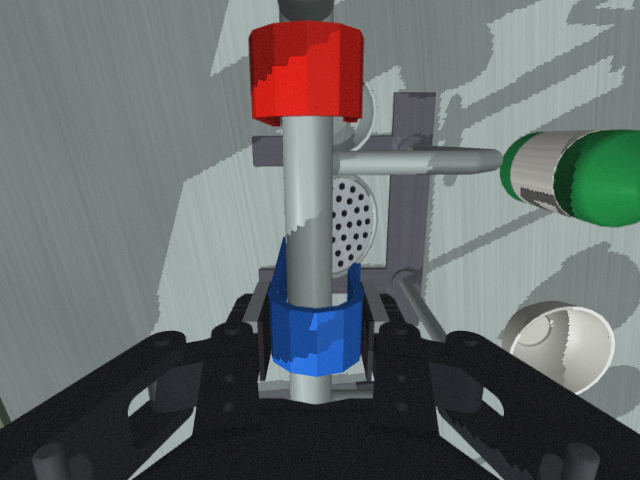

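Ladle (red, v 22–125) is still at its cap; disc top edge v≈175, bowl bottom v≈150: gap roughly 12–20 mm. Close in 4 mm more, release, back off upward.

```bash
python3 -m crank '[[255,0,2,0,0,0,0],[255,0,2,0,0,0,0],[255,0,0,0,0,0,0],[255,0,0,0,0,0,0],[220,0,0,0,0,0,0]]'; python3 -m crank '[[180,0,0,0,0,0,0],[130,0,0,0,0,0,0],[100,0,0,0,0,0,0],[60,0,0,0,0,0,0],[0,0,0,0,0,0,0]]'; python3 -m crank '[[0,0,0,0,0,0,0],[0,0,0,5,0,0,0],[0,0,0,15,0,0,0],[0,0,0,30,0,0,0],[0,0,0,40,0,0,0]]'; python3 -m crank '[[0,0,-10,40,0,0,0],[0,0,-20,20,0,0,0],[0,0,-30,0,0,0,0],[0,0,-20,0,0,0,0],[0,0,0,0,0,0,0]]'; python3 -m crank '[[0,0,0,0,0,0,0],[0,0,0,0,0,0,0],[0,0,0,0,0,0,0],[0,0,0,0,0,0,0],[0,0,0,0,0,0,0]]'
python3 - <<'E'
from h import *
im=robot.capture("wrist"); sc=robot.capture("scene"); a=robot.state()
c=cam("wrist"); i2=im.astype(int)
def box(m): 
    n,l,s,ce=cv2.connectedComponentsWithStats(m.astype(np.uint8)); return s[1+s[1:,4].argmax()][:4]
rd=i2[...,2]-i2[...,[0,1]].max(2)>60; bl=i2[...,0]-i2[...,2]>70; bl[:,400:]=0
for m in(rd,bl):
    x,y,w,h=box(m); e,d=ray(c,x+w/2,y+h); print((x,y,w,h),(e+d*(.272-e[2])/d[2]).round(4))
cv2.imwrite("pics/c9.png",np.hstack([im[0:400,150:500],cv2.resize(sc[180:380,330:530],None,fx=2,fy=2,interpolation=cv2.INTER_CUBIC)]))
im2=robot.capture("scene"); print(cv2.absdiff(sc,im2)[180:380,330:530].max(),a["tcp_pos"])
E
```

```text
time: 20.0
tcp_pos: [0.5264, 0.1809, 0.237]
ee_rot: [0.003, 0.754, 0.657, 0.0]
contact_force: [-0.9, -1.2, 0.1]
opening: 0.402
time: 20.42
tcp_pos: [0.5272, 0.182, 0.2372]
ee_rot: [0.002, 0.754, 0.657, 0.002]
contact_force: [-1.1, 0.4, -0.0]
opening: 0.871
time: 20.83
tcp_pos: [0.5228, 0.1809, 0.3217]
ee_rot: [-0.002, 0.754, 0.657, -0.007]
contact_force: [0.9, 0.3, 1.2]
opening: 1.002
time: 21.25
tcp_pos: [0.525, 0.1003, 0.397]
ee_rot: [0.003, 0.753, 0.658, 0.003]
contact_force: [0.3, 0.1, 0.3]
opening: 0.999
time: 21.67
tcp_pos: [0.5247, 0.1023, 0.3972]
ee_rot: [0.002, 0.753, 0.659, 0.003]
contact_force: [-0.3, -0.3, 0.3]
opening: 0.994
(np.int32(274), np.int32(0), np.int32(52), np.int32(35)) [0.5336 0.2374 0.272 ]
(np.int32(278), np.int32(104), np.int32(47), np.int32(36)) [0.525  0.1701 0.272 ]
58 [0.52474471 0.10217553 0.39711868]
```

View pics/c9.png

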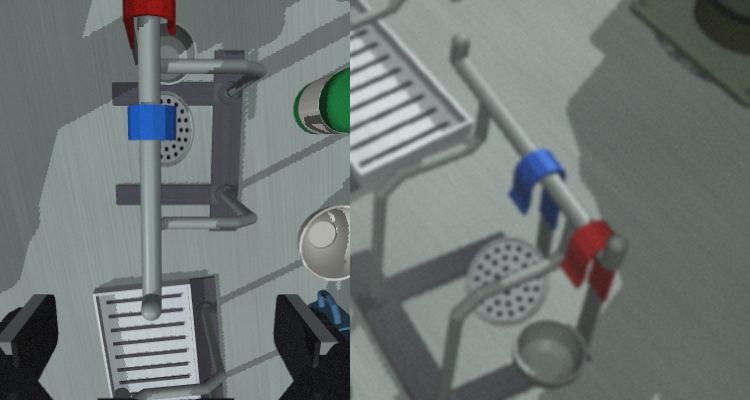

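Both hang on the storage rail; red hook by its cap (scene crop (615,245)), disc and bowl close. I'll wait for swing to settle and look at the stop from above.

```bash
python3 -m crank '[[0,0,25,10,0,0,0],[0,3,30,10,0,0,0],[0,3,30,0,0,0,0],[0,3,20,0,0,0,0],[0,0,0,0,0,0,0]]'; for i in 1 2 3; do python3 -m crank '[[0,0,0,0,0,0,0],[0,0,0,0,0,0,0],[0,0,0,0,0,0,0],[0,0,0,0,0,0,0],[0,0,0,0,0,0,0]]' | head -2; done
python3 - <<'E'
from h import *
im=robot.capture("wrist"); sc=robot.capture("scene"); 
a=[robot.capture("scene").astype(int) for _ in range(4)]
print([(abs(cv2.GaussianBlur(x.astype(np.float32),(5,5),0)-cv2.GaussianBlur(a[0].astype(np.float32),(5,5),0))[200:380,380:480].max().round(1)) for x in a], [robot.trace(t,"scene")[0]["box"] for t in("bowl","mug","bottle")])
cv2.imwrite("pics/c10.png",cv2.resize(im[0:320,200:500],None,fx=1.8,fy=1.8))
E
```

```text
time: 22.23
tcp_pos: [0.5335, 0.2108, 0.4172]
ee_rot: [0.002, 0.754, 0.657, 0.003]
contact_force: [0.3, 0.4, -0.9]
opening: 0.996
time: 22.65
tcp_pos: [0.5331, 0.2089, 0.4164]
time: 23.07
tcp_pos: [0.5331, 0.2066, 0.4171]
time: 23.48
tcp_pos: [0.533, 0.2066, 0.4172]
[np.float32(0.0), np.float32(10.7), np.float32(16.1), np.float32(22.2)] [[232.7, 297.1, 55.8, 48.0], [206.0, 238.9, 43.9, 57.8], [287.2, 345.0, 42.1, 80.3]]
```

View pics/c10.png

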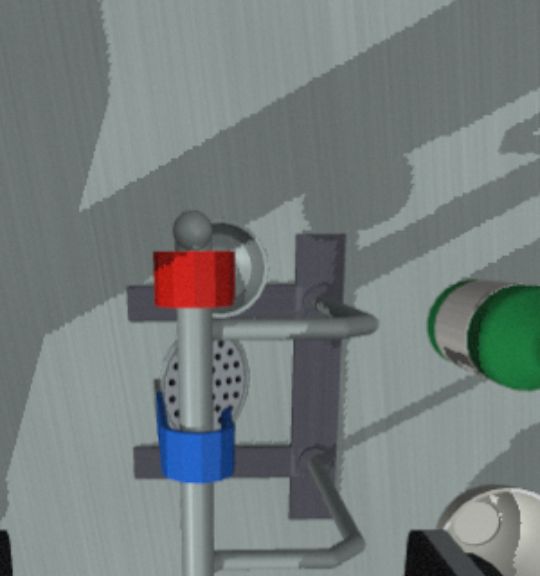

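Red hook sits touching the cap (cap (192,230), hook v 250–305); the disc–bowl gap is small, roughly a centimetre. A little swing may remain; wait it out.

```bash
Z='chk(){ python3 - <<E
from h import *
a=[]
for _ in range(6): a.append(cv2.GaussianBlur(robot.capture("scene").astype(np.float32),(5,5),0)[250:380,400:460])
print([abs(x-a[0]).max().round(1) for x in a],robot.state()["time"])
E
}'; eval "$Z"; for i in 1 2 3 4 5 6 7 8 9 10 11 12; do python3 -m crank '[[0,0,0,0,0,0,0],[0,0,0,0,0,0,0],[0,0,0,0,0,0,0],[0,0,0,0,0,0,0],[0,0,0,0,0,0,0]]' >/dev/null; done; chk; for i in 1 2 3 4 5 6 7 8 9 10 11 12; do python3 -m crank '[[0,0,0,0,0,0,0],[0,0,0,0,0,0,0],[0,0,0,0,0,0,0],[0,0,0,0,0,0,0],[0,0,0,0,0,0,0]]' >/dev/null; done; chk
```

```text
[np.float32(0.0), np.float32(2.3), np.float32(2.6), np.float32(2.5), np.float32(2.6), np.float32(2.8)] 29.2333
[np.float32(0.0), np.float32(2.5), np.float32(2.5), np.float32(2.5), np.float32(2.6), np.float32(2.6)] 34.5333
```

Now still (differences at noise level). One last numeric gap check, then hand in.

Run:
```python
from h import *
im=robot.capture("wrist").astype(int); c=cam("wrist")
rd=im[...,2]-im[...,[0,1]].max(2)>60; bl=im[...,0]-im[...,2]>70; bl[:,400:]=0
out=[]
for m in(rd,bl):
    n,l,s,ce=cv2.connectedComponentsWithStats(m.astype(np.uint8)); x,y,w,h=s[1+s[1:,4].argmax()][:4]
    e,d=ray(c,x+w/2,y+h); p=e+d*(.272-e[2])/d[2]; out.append(p); print((x,y,w,h),p.round(4))
print("hook spacing mm",1000*np.linalg.norm((out[0]-out[1])[:2])); 
print(robot.sign_off())
```

```text
(np.int32(286), np.int32(139), np.int32(44), np.int32(33)) [0.5342 0.2495 0.272 ]
(np.int32(288), np.int32(225), np.int32(42), np.int32(44)) [0.5234 0.1698 0.272 ]
hook spacing mm 80.43750152926282
the job is handed in; nothing more can be done
None
```

The job is done and handed in at about 34.6 s of the 69 s allowed; no verdict was reported.

- **Ladle:** I gripped its hook and slid it along the storage rail to the +y end stop, the one farthest from the drip tray.
- **Skimmer:** I slid it along the drain rail to the stop nearest the storage stand. I then lifted it about 60 mm over both end stops, set it down on the storage rail and slid it up beside the ladle. Both hooks are released and the gripper is clear.

**Last checks:**
- **Ladle position:** its hook is touching the stop in the wrist view.
- **Gap:** the hooks are 80 mm apart, which puts about 5 mm between disc and bowl. The pictures suggested nearer a centimetre; either way it is under 3 cm.
- **Stillness:** two checks about 5 s apart both showed differences only at noise level. An earlier check, before I waited, had still shown some swing.
- **Force:** the highest wrist force I read was about 13 N, when the skimmer met its stop. I saw readings only at the end of each call.
- **Bowl, mug and bottle:** the arm stayed away from them and they look undisturbed in the views. I did not measure their positions before and after.

**Disagreements:** triangulating the stop caps gave heights of 270–273 mm against the 282–290 mm expected, so I used the stated rail height. Both hooks settled at that height. Both tools also met their stops 4–6 mm earlier than my first position estimates, within their error.

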